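# Pop the capsule tray and catch it

### The job

Press the round key on the white capsule dispenser so that its spring tray pops out, and stop the sliding tray with the other finger against its black front before it runs into the small amber glass standing in its way. Finish while still holding the tray there, partly out (a centimetre or more), with the finger. Use only touch: do not pinch or ram the tray, and leave the glass, sugar bowl, mug and spoon where they stand.

Things in the scene. Friction and masses are not known exactly. Their poses are not given: they have to be found in the camera images.
- dispenser: White capsule dispenser fixed to the worktop. Origin on the worktop below the middle of the front face of the shut tray; z up; local -x is the direction in which the tray slides out. Its housing (x 8 to 160 mm, y -50 to +50, 54 mm high) stands behind; an open track 100 mm wide and 6 mm high, with 12 mm high rails at y = +-47 mm, runs ahead of the front to x = -100 mm. A 24 mm high console (x -75 to +160, y +50 to +90) along its +y side carries the key, beside the open track.
- key_top (a point): Centre of the top of the round black ejector key, 29 mm across, at x -45, y +70 mm of the dispenser; its top is 36 mm above the worktop when up.
- eject_key (a joint): Travel of the key in m: 0 up, 0.010 fully down. Spring: 2 N to start, 6 N at the bottom. From about 6 mm down the latch lets the tray go; the key springs up when let go.
- tray_front (a point): Middle of the outer face of the tray's black front, moves with the tray. The front is 88 mm wide (along the dispenser's y), 40 mm high (10 to 50 mm above the worktop), upright, facing local -x. The tray behind it is filled with fixed capsules.
- pod_tray (a joint): How far the tray is out, in m: 0 shut and latched, 0.145 the end stop. Once let go a spring of about 3 N (2 N far out) drives it against an oil damper at about 25 mm/s, all the way unless something stops it.
- glass_mid (a point): Centre, half-way up, of the small amber shot glass (39 mm across, 52 mm high), loose, standing on the worktop in the tray's way, 105 to 130 mm ahead of the shut tray's front. Must not be moved.
- sugar_bowl_mid (a point): Centre of the beige lidded sugar bowl, 68 mm across, 70 mm high, loose bystander on the side of the track away from the key.
- mug_mid (a point): Centre of the teal mug, 68 x 99 x 73 mm with its handle, loose bystander behind the dispenser's housing.
- spoon_mid (a point): Centre of the metal teaspoon, 130 x 26 x 11 mm, lying loose on the worktop beyond the glass, seen from the tray.

How it is judged (in metres and radians):
On the way, in this order (a step that is already met when the one before it is completed fails the run):
1. the key is pressed far enough to let the tray go (value of joint eject_key above 0.005 m and contact force between the fingers and eject_key above 0.5 N).
2. the popped tray is stopped by a finger (value of joint pod_tray above 0.01 m and contact force between the fingers and pod_tray above 0.4 N and velocity of joint pod_tray below 0.006 m/s), for 0.3 s.
At the end, for the whole second after the job is handed in: The tray stands still, 10 to 135 mm out, held by a finger (more than 0.4 N), clear of the glass; the program finishes while holding it (value of joint pod_tray between 0.01 and 0.135 m and velocity of joint pod_tray between -0.004 and 0.004 m/s and contact force between the fingers and pod_tray above 0.4 N and contact force between pod_tray and glass below 0.05 N); the arm keeps its last pose, push and grip.
It fails at once if the small glass is moved more than 8 mm or lifted (distance of glass_mid from where it was at the start of the episode above 0.008 m).
It fails at once if the sugar bowl, mug or spoon is moved more than 15 mm or lifted (distance of any of sugar_bowl_mid, mug_mid, spoon_mid from where it was at the start of the episode above 0.015 m).
It fails at once if the tray is pinched or rammed with more than 25 N (contact force between the fingers and pod_tray above 25 N).
It also fails if it takes over 32 s, if anything falls off the work surface, if the arm or the gripper's body presses on something with over 40 N, if the wrist force passes 120 N, or if a joint passes its speed limit or range.

### The arm

A 6-joint arm with a two-finger parallel gripper is mounted at the origin on a cart in front of the work surface, level with it; the furniture and walls round the work are solid. World frame = base frame: x ahead of the robot, y to its left, z up, the work surface at z = 0. Lengths are in mm, angles in rad, forces in N, time in s.
With the tool pointing down it reaches from about 275 to 750 mm from the base axis. Payload 10.2 kg.
Tool frame: the origin (TCP) lies at the centre of the arm's flange, where the gripper is bolted on; the fingertips stand ctrl.tip_reach ahead of it and the grasp point (between the pads) lies 155 mm ahead of it (ctrl.tip_reach is the distance from the TCP to the fingertips, in mm); z points along the fingers, y is the direction in which the jaws open and shut (so a half turn about z gives the same grasp; the last joint's range is limited). The gripper opens to 85 mm and grips with 20 to 120 N. Pads are 22 mm wide; open, the fingers measure 114 mm over their backs; the gripper's body (76 mm by 85 mm) begins 54 mm behind the grasp point. The pads swing forward as they close: fully open they stand 13 mm farther back than shut.
Start: joints at [1.053, 0.313, 1.498, -0, 1.331, -0.223], TCP at [152.551, 502.355, 404.694] pointing down, gripper open.
Joint ranges: [-2.94, 2.94], [-0.97, 2.17], [0.19, 2.56], [-1.23, 4.37], [0.02, 3.11], [-2.88, 2.88]. Speed limits (rad/s): [2.39, 2.39, 3.01, 3.14, 3.14, 3.14].

### API

Orientations are given as a unit quaternion [w, x, y, z].
In Python, from rig import ctrl, viewer gives the robot as it stands.
- The arm moves only by the tool drive_tool, never from a script. Its argument "rows" is a list that holds one entry, the list of rows, each a list of 6 numbers: the shift along the world's x, y, z normalised to -1 to 1, where 1 is 0.1 m, then the turn, a rotation vector about the world's x, y, z normalised to -1 to 1, where 1 is 90 degrees. A call has 1 to 10 rows; each row is the pose to reach, as a shift and turn from the pose measured when the call began; what a row does not reach only later rows make up. A row lasts 1/8 s, in which the tool goes at most 62.5 mm and 10.7 degrees, less where a joint would pass 70% of its speed; a pose out of reach is approached as far as the arm can. A call with a number of a shift or a turn outside -1 to 1 is refused whole. A call with a gripper value outside its range is refused whole. "fingers" is the opening, from -1 (shut) to 1 (fully open), set as the call begins (left out, the last holds). The fingers move at their own pace and stop on an object; "force" is the grip in N (left out, the last holds). Time passes only in rows, so rows that repeat a pose let the fingers close. It gives the time, the measured TCP pose, the force and the opening at its end, in the units of the state.
- ctrl.sense(): the state, without advancing time (a new reading comes with each control period).
- viewer.capture(name): name is "scene" or "top" or "wrist"; returns the picture (384x512x3 uint8, red, green, blue); there is no depth.
- viewer.calibration(name): a dict with "mtx" (3x3 intrinsics, pixels), "extrinsics" (4x4, takes a point from camera to world coordinates). Camera axes: x right, y up, looking along -z (the intrinsics and any distortion apply to the point x, -y, -z); pixel columns grow to the right and rows downward; lengths in mm; the calibration is good to about 2 mm. A picture is of the moment at which its call begins: read the wrist's pose just before it. calibration takes no time and is no camera call; for the wrist camera it gives the pose at the moment of the call.
- ctrl.finish_job(): hands the job in, once; it reports no verdict.
The state is a dict: "time_s": time; "joints": joint angles; "dq": joint speeds; "tau": joint torques, N m; "eef_pos": TCP position; "ee_rot": TCP orientation; "force": force on the tool from outside, world axes, zero at the start; "wrist_torque": the same for the moment, N m; "grip_width": opening from 0.0 (shut) to 1.0 (fully open).
Only numpy, scipy, OpenCV 4.12 (cv2) and the standard library are available. Lean on these libraries where they do the work, as an engineer would, in place of code of your own. Each camera call takes 0.05 s, during which the arm holds its last target.

## Working session

There is one attempt and no reset: what is moved stays moved. The work goes in short steps, Python scripts to look and compute and a tool call to move; the robot and the scene stay as the last step left them, time stands still between calls to the robot, and variables do not carry over. Pictures are saved under pics/ and viewed, and the job is handed in when it is done.

Besides the shell and the picture viewer there is one more tool, called after ">>>" as name([rows], argument=value, ...), one row to a line, values as JSON. drive_tool: Moves the arm, as the interface text tells. Scaled input: -1 to 1 covers 0.1 m each way for a shift and 90 degrees each way for a turn. Its arguments: {"type":"object","properties":{"rows":{"type":"array","items":{"type":"array","items":{"type":"array","items":{"type":"number"}}}},"fingers":{"type":"number"},"force":{"type":"number"}},"required":["rows"]}

```bash
ls; mkdir -p pics
python3 - <<'E'
from rig import ctrl, viewer
import cv2
print(ctrl.sense(), ctrl.tip_reach)
for n in ("scene","top","wrist"):
    im=viewer.capture(n); cv2.imwrite(f"pics/{n}0.png",im[:,:,::-1])
    print(n,viewer.calibration(n))
E
```

```text
pics
{'time_s': 0.0, 'joints': array([ 1.05261972e+00,  3.13449492e-01,  1.49845091e+00,  2.22054931e-05,
        1.33102034e+00, -2.23433334e-01]), 'dq': array([ 0.0018314 ,  0.00055628,  0.00057187,  0.00151957, -0.00125707,
       -0.00024545]), 'tau': array([-1.10755541e-04, -4.12266827e+01, -2.59745497e+01, -1.92323259e-04,
        4.09874061e-03, -3.14299473e-05]), 'eef_pos': array([152.5146109 , 502.3144965 , 404.12998856]), 'ee_rot': array([-2.50676449e-04,  1.46841351e-01,  9.89159834e-01, -6.15003128e-04]), 'force': array([-0.48177553, -0.16561115,  0.37433076]), 'wrist_torque': array([ 0.00534362, -0.01536004,  0.03011029]), 'grip_width': 0.9999811502159544} 173.4
scene {'mtx': array([[473.72014779,   0.        , 245.05940696],
       [  0.        , 473.72014779, 195.25520769],
       [  0.        ,   0.        ,   1.        ]]), 'extrinsics': array([[ 8.67989478e-01,  3.51330754e-01, -3.50942969e-01,
         1.94459021e+02],
       [-4.96223067e-01,  6.40542771e-01, -5.86061111e-01,
        -5.34473520e+02],
       [ 1.88926894e-02,  6.82840874e-01,  7.30322810e-01,
    
[... 456 characters left out ...]
2],
       [-9.44759190e-03,  1.77645619e-01,  9.84049174e-01,
         9.70558579e+02],
       [ 0.00000000e+00,  0.00000000e+00,  0.00000000e+00,
         1.00000000e+00]])}
wrist {'mtx': array([[272.10760184,   0.        , 255.70748091],
       [  0.        , 272.10760184, 195.32713   ],
       [  0.        ,   0.        ,   1.        ]]), 'extrinsics': array([[ 2.89345316e-01, -9.09923277e-01, -2.97184991e-01,
         7.65755653e+01],
       [ 9.57223565e-01,  2.74551347e-01,  9.13488066e-02,
         5.24033087e+02],
       [-1.52786597e-03, -3.10903826e-01,  9.50440149e-01,
         3.73624560e+02],
       [ 0.00000000e+00,  0.00000000e+00,  0.00000000e+00,
         1.00000000e+00]])}
```

View pics/scene0.png

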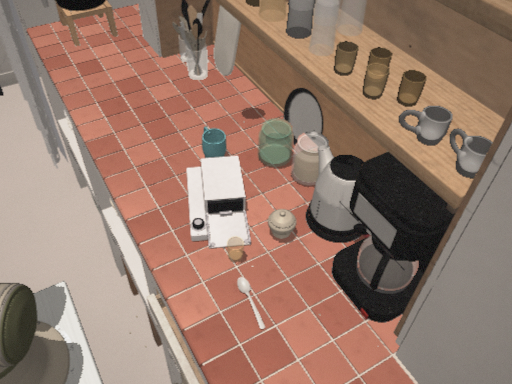

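View pics/top0.png

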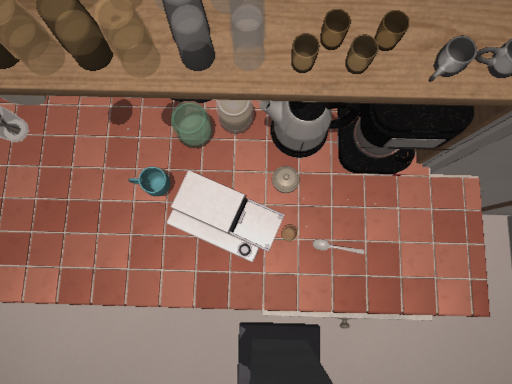

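View pics/wrist0.png

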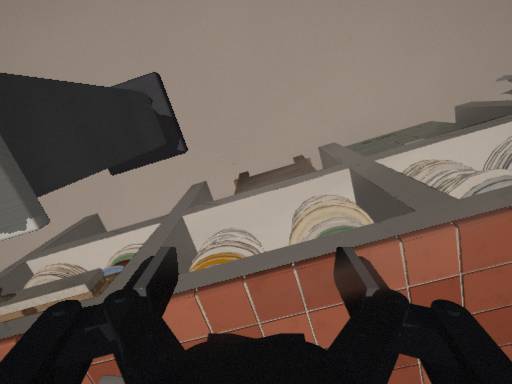

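```bash
cat > h.py <<'E'
import numpy as np
from rig import ctrl, viewer
C={n:viewer.calibration(n) for n in("scene","top")}
def ray(n,u,v,z,c=None):
    c=c or C[n]; K=c["mtx"];E=c["extrinsics"]
    d=np.array([(u-K[0,2])/K[0,0],-(v-K[1,2])/K[1,1],-1.]); d=E[:3,:3]@d; o=E[:3,3]
    return o+d*(z-o[2])/d[2]
def proj(n,p,c=None):
    c=c or C[n]; K=c["mtx"];E=c["extrinsics"]
    q=E[:3,:3].T@(np.asarray(p,float)-E[:3,3]); return np.array([K[0,2]+K[0,0]*q[0]/-q[2],K[1,2]+K[1,1]*-q[1]/-q[2]])
E
python3 - <<'E'
import cv2
a=cv2.imread("pics/top0.png")[160:270,160:380]; cv2.imwrite("pics/topz.png",cv2.resize(a,None,fx=3.6,fy=3.6,interpolation=2))
a=cv2.imread("pics/scene0.png")[120:340,170:310]; cv2.imwrite("pics/scz.png",cv2.resize(a,None,fx=2.7,fy=2.7,interpolation=2))
E
```

```text
(no output)
```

View pics/topz.png

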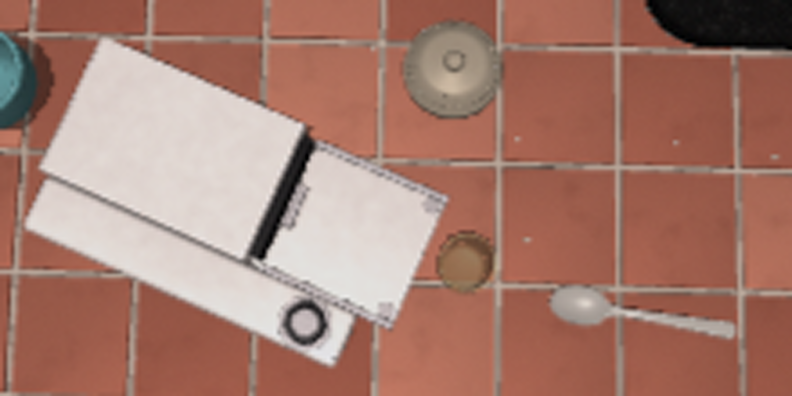

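View pics/scz.png

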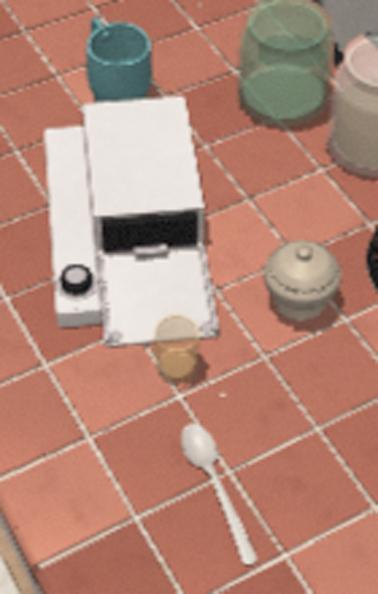

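```bash
cat > fit.py <<'E'
from h import *
from scipy.optimize import least_squares
import cv2
T=[((160,-50,54),(103,38)),((160,50,54),(42,168)),((8,50,54),(250,260)),((8,-50,54),(308,128)),((160,90,24),(27,227)),((-75,90,24),(333,366)),((-100,-50,9),(447,198)),((-100,50,9),(392,327)),((-45,70,36),(305,322))]
S=[((160,50,54),(84,103)),((160,-50,54),(187,97)),((8,-50,54),(203,206)),((8,50,54),(97,214)),((-45,70,36),(76,275)),((-75,90,24),(57,316)),((-100,-50,9),(217,330)),((-100,50,9),(108,341))]
obs=[("top",np.array(p,float),(np.array(z)+.5)/3.6-.5+160) for p,z in T]+[("scene",np.array(p,float),(np.array(z)+.5)/2.7-.5+np.array([170,120])) for p,z in S]
def W(x,p):
    c,s=np.cos(x[2]),np.sin(x[2]); return np.array([x[0]+c*p[0]-s*p[1],x[1]+s*p[0]+c*p[1],p[2]])
def run(obs):
    r=least_squares(lambda x:np.concatenate([proj(n,W(x,p))-u for n,p,u in obs]),[400,100,1.2],x_scale=[100,100,1],loss='soft_l1')
    return r
for o in (obs,obs[:9],obs[9:]):
    r=run(o);print(r.x,np.degrees(r.x[2]),W(r.x,(-45,70,36)));print(np.round(r.fun.reshape(-1,2),1).tolist())
# colour checks
im=cv2.imread("pics/top0.png");g=((np.array([465,262])+.5)/3.6-.5+160);print("glass top rim",ray("top",*g,52))
x=run(obs).x;R=W(x,(0,0,0))
g=ray("top",*g,52); c,s=np.cos(x[2]),np.sin(x[2]); d=g[:2]-x[:2];print("local glass",c*d[0]+s*d[1],-s*d[0]+c*d[1])
g=(np.array([177,328])+.5)/2.7-.5+np.array([170,120]); g=ray("scene",*g,52); d=g[:2]-x[:2];print("glass scene",g,"local",c*d[0]+s*d[1],-s*d[0]+c*d[1])
b=ray("top",*((np.array([454,62])+.5)/3.6-.5+160),70); d=b[:2]-x[:2];print("bowl",b,"local",c*d[0]+s*d[1],-s*d[0]+c*d[1])
E
python3 fit.py
```

```text
[551.58837685 154.30559114   1.18038408] 67.6310260839734 [469.73008407 139.33161692  36.        ]
[[0.3, -1.2], [-0.8, -0.3], [-1.3, -0.1], [-0.1, -1.3], [-1.1, -0.3], [0.8, 0.5], [1.0, -0.6], [0.3, 0.4], [0.6, -0.1], [-0.4, -0.3], [-1.0, -0.8], [0.5, 0.4], [-1.1, 0.8], [0.1, 0.4], [-0.3, -1.0], [0.8, 0.7], [-1.1, 0.5]]
[550.92720836 154.33655253   1.1807509 ] 67.65204299523616 [469.07441376 139.33255252  36.        ]
[[0.2, -0.9], [-0.8, 0.0], [-1.3, 0.2], [-0.1, -1.1], [-1.2, -0.0], [0.8, 0.8], [1.0, -0.3], [0.3, 0.7], [0.5, 0.1]]
[552.5379151  154.43148024   1.17754637] 67.46843706156966 [470.63746012 139.68985639  36.        ]
[[0.1, -0.5], [-0.5, -0.9], [0.8, 0.2], [-0.8, 0.6], [0.4, 0.1], [-0.1, -1.3], [1.0, 0.6], [-0.9, 0.3]]
glass top rim [511.16702922  35.80622924  52.        ]
local glass -124.9656906130341 -7.717531114344503
glass scene [513.37745877  35.57029669  52.        ] local -124.34264731308373 -9.851419591417944
bowl [642.06332857  46.21149267  70.        ] local -65.52823811461809 -124.80425082008466
```

>>> drive_tool([
  [[0.2, -0.2, 0, 0, 0, -0.05], [0.4, -0.4, 0, 0, 0, -0.11], [0.6, -0.6, 0, 0, 0, -0.16], [0.8, -0.8, 0, 0, 0, -0.21], [1, -1, 0, 0, 0, -0.265], [1, -1, 0, 0, 0, -0.265]],
], fingers=1, force=40)

```text
time_s: 0.9
eef_pos: [253.4, 401.6, 404.2]
ee_rot: [-0.0, 0.349, 0.937, -0.001]
force: [0.4, 1.0, 0.8]
grip_width: 1.004
```

>>> drive_tool([
  [[0.2, -0.2, 0, 0, 0, -0.05], [0.4, -0.4, 0, 0, 0, -0.11], [0.6, -0.6, 0, 0, 0, -0.16], [0.8, -0.8, 0, 0, 0, -0.21], [1, -1, 0, 0, 0, -0.265], [1, -1, 0, 0, 0, -0.265]],
])

```text
time_s: 1.65
eef_pos: [353.8, 301.4, 404.0]
ee_rot: [-0.001, 0.535, 0.845, -0.001]
force: [-0.6, -0.1, 0.5]
grip_width: 1.003
```

>>> drive_tool([
  [[0.2, -0.2, 0, 0, 0, -0.05], [0.4, -0.4, 0, 0, 0, -0.11], [0.6, -0.6, 0, 0, 0, -0.16], [0.8, -0.8, 0, 0, 0, -0.21], [1, -1, 0, 0, 0, -0.265], [1, -1, 0, 0, 0, -0.265]],
])

```text
time_s: 2.4
eef_pos: [454.1, 201.7, 403.7]
ee_rot: [-0.001, 0.698, 0.716, -0.001]
force: [-0.1, 0.4, 0.4]
grip_width: 1.001
```

```bash
cat > st.py <<'E'
from h import *
from scipy.spatial.transform import Rotation as Ro
s=ctrl.sense(); q=s["ee_rot"]; R=Ro.from_quat([q[1],q[2],q[3],q[0]]).as_matrix()
O=np.array([551.6,154.4]); a=np.radians(67.6); c,sn=np.cos(a),np.sin(a)
d=s["eef_pos"][:2]-O
print(s["time_s"],s["eef_pos"],"loc",c*d[0]+sn*d[1],-sn*d[0]+c*d[1],"yaw_y",np.degrees(np.arctan2(R[1,1],R[0,1])),"z",R[:,2],"F",s["force"],"T",s["wrist_torque"],s["joints"])
t=O+(-45)*np.array([c,sn])+19*np.array([-sn,c]); print("todo",t-s["eef_pos"][:2])
E
python3 st.py
```

```text
2.4 [454.10539591 201.66332818 403.7146158 ] loc 6.544817128846397 108.1489037685339 yaw_y 1.4420887096508472 z [-2.11844726e-03  4.14140975e-04 -9.99997670e-01] F [-0.05599992  0.44997876  0.43772891] T [-0.03812521  0.00395578 -0.02102663] [1.81536794e-01 2.51964446e-01 1.58110054e+00 8.17327933e-04
 1.31053662e+00 1.56156972e-01]
todo [ 62.78006252 -81.62756254]
```

>>> drive_tool([
  [[0.15, -0.2, -0.2, 0, 0, -0.07], [0.3, -0.4, -0.4, 0, 0, -0.14], [0.45, -0.6, -0.6, 0, 0, -0.2], [0.63, -0.82, -0.8, 0, 0, -0.265], [0.63, -0.82, -1, 0, 0, -0.265], [0.63, -0.82, -1, 0, 0, -0.265], [0.63, -0.82, -1, 0, 0, -0.265]],
])

```text
time_s: 3.28
eef_pos: [516.8, 120.7, 304.6]
ee_rot: [-0.001, 0.83, 0.557, 0.0]
force: [0.4, 0.1, -0.3]
grip_width: 1.002
```

```bash
python3 st.py
python3 - <<'E'
from h import *
import cv2
ims=[]
c=viewer.calibration("wrist")
for n in("scene","top","wrist"):
    im=viewer.capture(n)[:,:,::-1];cv2.imwrite(f"pics/{n}1.png",im);ims.append(im)
# predict key etc in wrist
O=np.array([551.6,154.4]); a=np.radians(67.6); e1=np.array([np.cos(a),np.sin(a)]);e2=np.array([-e1[1],e1[0]])
im=ims[2].copy()
for l in [(-45,70,36),(0,-44,50),(0,44,50),(-100,50,9),(-100,-50,9),(-75,90,24)]:
    p=proj("wrist",[*(O+l[0]*e1+l[1]*e2),l[2]],c);print(l,p);cv2.drawMarker(im,tuple(int(v) for v in p),(0,255,0),0,8,1)
A=cv2.resize(ims[0][120:340,150:330],None,fx=2,fy=2);cv2.imwrite("pics/s1z.png",A)
cv2.imwrite("pics/w1m.png",im)
E
```

```text
3.275 [516.84465118 120.74638636 304.61675182] loc -44.35854886038018 19.30852468143378 yaw_y -22.270899173512838 z [-7.58310935e-04  1.43233786e-03 -9.99998687e-01] F [ 0.36812087  0.0606837  -0.32452976] T [-0.03275301 -0.03690649  0.00994489] [8.36689790e-03 4.25185517e-01 1.61505028e+00 1.61252871e-03
 1.10210369e+00 3.96339113e-01]
todo [ 0.04080724 -0.71062072]
(-45, 70, 36) [199.87604256 196.69145422]
(0, -44, 50) [331.95329876 150.62003504]
(0, 44, 50) [224.86465832 150.22606372]
(-100, 50, 9) [226.3929204  237.22101681]
(-100, -50, 9) [319.05384304 237.56789645]
(-75, 90, 24) [184.0162614  221.33777387]
```

View pics/w1m.png

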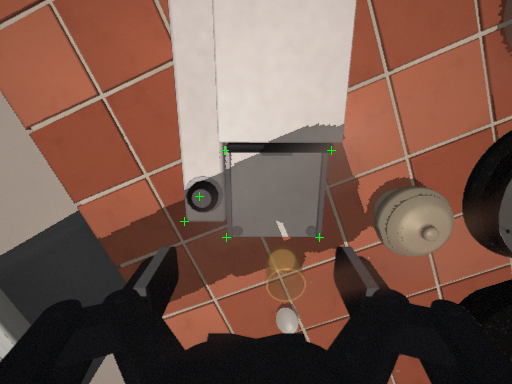

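View pics/s1z.png

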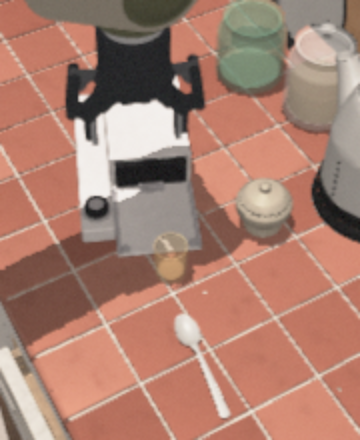

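View pics/top1.png

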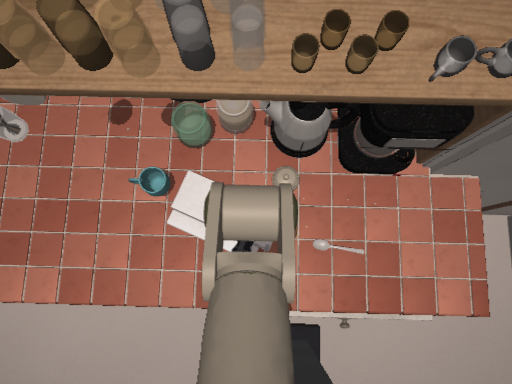

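>>> drive_tool([
  [[0, 0, -0.2, 0, 0, 0], [0, 0, -0.4, 0, 0, 0], [0, 0, -0.55, 0, 0, 0], [0, 0, -0.7, 0, 0, 0], [0, 0, -0.8, 0, 0, 0], [0, 0, -0.86, 0, 0, 0], [0, 0, -0.86, 0, 0, 0], [0, 0, -0.86, 0, 0, 0]],
])

```text
time_s: 4.42
eef_pos: [517.1, 120.2, 219.0]
ee_rot: [-0.0, 0.831, 0.557, 0.001]
force: [0.4, 0.2, -0.3]
grip_width: 0.998
```

```bash
python3 st.py
python3 - <<'E'
from h import *
import cv2
im=viewer.capture("wrist")[:,:,::-1];cv2.imwrite("pics/w2.png",im)
im=viewer.capture("scene")[:,:,::-1];cv2.imwrite("pics/s2.png",cv2.resize(im[120:300,150:330],None,fx=3.2,fy=3.2,interpolation=2))
E
```

```text
4.425 [517.14903449 120.21326606 219.01820073] loc -44.7354516563022 18.823951944054883 yaw_y -22.33894095811477 z [ 5.28867335e-04  1.35271813e-03 -9.99998945e-01] F [ 0.36239151  0.19155573 -0.30731572] T [-0.02940784  0.01458877 -0.01033692] [0.00734718 0.5474407  1.68548506 0.0017109  0.90812881 0.39618305]
todo [-0.26357607 -0.17750042]
```

View pics/w2.png

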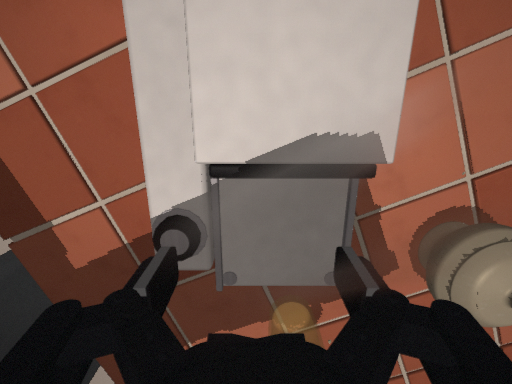

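View pics/s2.png

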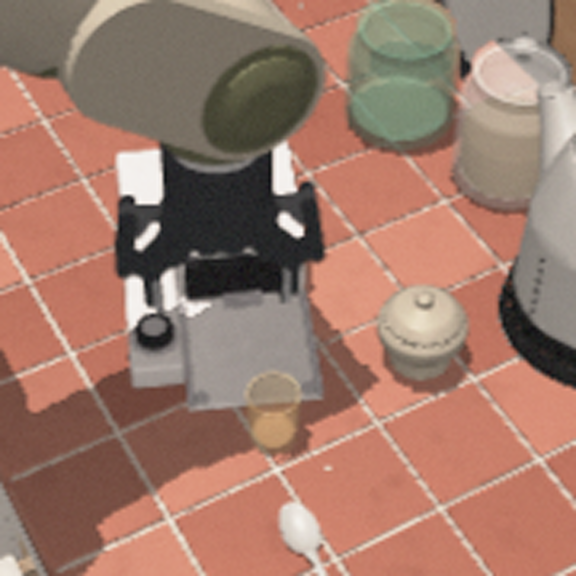

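>>> drive_tool([
  [[0, 0, -0.05, 0, 0, 0], [0, 0, -0.08, 0, 0, 0], [0, 0, -0.1, 0, 0, 0], [0, 0, -0.12, 0, 0, 0], [0, 0, -0.14, 0, 0, 0], [0, 0, -0.16, 0, 0, 0], [0, 0, -0.17, 0, 0, 0], [0, 0, -0.17, 0, 0, 0]],
])

```text
time_s: 5.52
eef_pos: [517.1, 120.2, 201.9]
ee_rot: [-0.0, 0.831, 0.557, 0.001]
force: [0.1, -0.8, 0.6]
grip_width: 0.999
```

```bash
python3 st.py
```

```text
5.525 [517.09909841 120.20361595 201.94019585] loc -44.76340278714949 18.86644278595379 yaw_y -22.339658898466702 z [ 3.83988189e-04  1.34350353e-03 -9.99999024e-01] F [ 0.11466796 -0.76449901  0.59935548] T [-0.00833878  0.02054235 -0.04274621] [0.00733055 0.57535526 1.69469266 0.00175233 0.87115166 0.39610312]
todo [-0.21363998 -0.16785032]
```

>>> drive_tool([
  [[0, 0, -0.03, 0, 0, 0], [0, 0, -0.05, 0, 0, 0], [0, 0, -0.07, 0, 0, 0], [0, 0, -0.09, 0, 0, 0], [0, 0, -0.09, 0, 0, 0]],
])

```text
time_s: 6.15
eef_pos: [517.1, 120.2, 193.0]
ee_rot: [-0.0, 0.831, 0.557, 0.0]
force: [-2.5, 0.5, 3.3]
grip_width: 0.998
```

```bash
python3 st.py
python3 - <<'E'
from h import *
import cv2
im=viewer.capture("wrist")[:,:,::-1];cv2.imwrite("pics/w3.png",im)
im=viewer.capture("scene")[:,:,::-1];cv2.imwrite("pics/s3.png",cv2.resize(im[170:270,170:270],None,fx=5,fy=5,interpolation=2))
E
```

```text
6.15 [517.10068903 120.19675822 192.99064622] loc -44.769136938504154 18.862358903155013 yaw_y -22.339690188111973 z [ 3.15666759e-04  1.31199917e-03 -9.99999090e-01] F [-2.4822686   0.48811141  3.29983455] T [-0.00259634  0.28509664  0.03086926] [0.00732219 0.5904632  1.69876123 0.00174011 0.8520437  0.39607792]
todo [-0.2152306  -0.16099258]
```

View pics/w3.png

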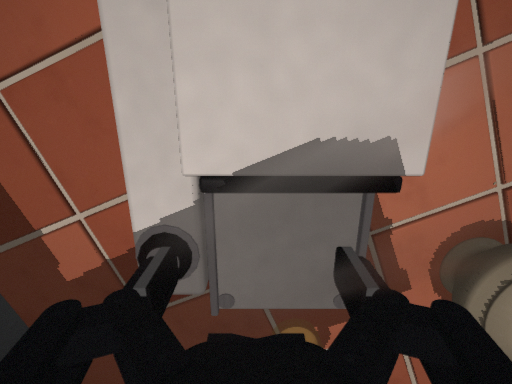

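View pics/s3.png

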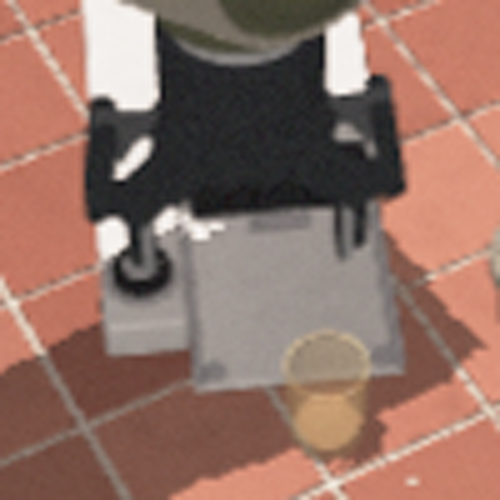

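>>> drive_tool([
  [[0, 0, -0.03, 0, 0, 0], [0, 0, -0.05, 0, 0, 0], [0, 0, -0.05, 0, 0, 0], [0, 0, -0.05, 0, 0, 0], [0, 0, -0.05, 0, 0, 0], [0, 0, -0.05, 0, 0, 0], [0, 0, -0.05, 0, 0, 0], [0, 0, -0.05, 0, 0, 0], [0, 0, -0.05, 0, 0, 0], [0, 0, -0.05, 0, 0, 0]],
])

```text
time_s: 7.5
eef_pos: [517.1, 120.2, 188.0]
ee_rot: [-0.0, 0.831, 0.557, 0.001]
force: [-1.3, -0.3, 4.9]
grip_width: 1.002
```

```bash
python3 st.py
python3 - <<'E'
from h import *
import cv2
im=viewer.capture("wrist")[:,:,::-1];cv2.imwrite("pics/w4.png",im)
E
```

```text
7.5 [517.08848336 120.19711873 187.99842751] loc -44.77345485272207 18.87378098738571 yaw_y -22.338623244019345 z [ 3.78572365e-04  1.32601096e-03 -9.99999049e-01] F [-1.26407293 -0.3305184   4.94334105] T [0.07512358 0.44219458 0.0290132 ] [0.00732092 0.59898267 1.70089219 0.00177485 0.8413303  0.39602092]
todo [-0.20302493 -0.16135309]
```

View pics/w4.png

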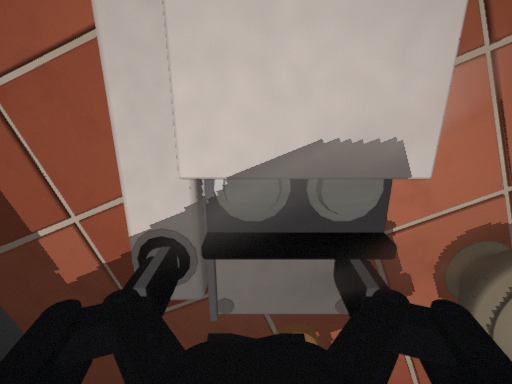

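The tray has popped: its black front now lies at row ~245 and is nearly at the right finger (355, 265). I'm holding the pose and waiting for it to make contact.

>>> drive_tool([
  [[0, 0, 0, 0, 0, 0], [0, 0, 0, 0, 0, 0], [0, 0, 0, 0, 0, 0], [0, 0, 0, 0, 0, 0], [0, 0, 0, 0, 0, 0], [0, 0, 0, 0, 0, 0], [0, 0, 0, 0, 0, 0], [0, 0, 0, 0, 0, 0]],
])

```text
time_s: 8.55
eef_pos: [517.1, 120.1, 188.0]
ee_rot: [-0.001, 0.831, 0.556, 0.001]
force: [-1.6, 0.6, 6.6]
grip_width: 0.998
```

```bash
python3 st.py
python3 - <<'E'
from h import *
import cv2
a=viewer.capture("wrist")[:,:,::-1];cv2.imwrite("pics/w5.png",a)
im=viewer.capture("scene")[:,:,::-1];cv2.imwrite("pics/s5.png",cv2.resize(im[170:270,170:270],None,fx=5,fy=5,interpolation=2))
E
```

```text
8.55 [517.08854254 120.12899918 188.01201255] loc -44.83641195756116 18.847767923537102 yaw_y -22.37612964859045 z [ 2.73710534e-04  1.43285230e-03 -9.99998936e-01] F [-1.6160896   0.55598325  6.55245893] T [ 0.04289357  0.43769703 -0.2257331 ] [0.00717238 0.59894476 1.7009146  0.00191904 0.84145023 0.39643111]
todo [-0.20308412 -0.09323354]
```

View pics/w5.png

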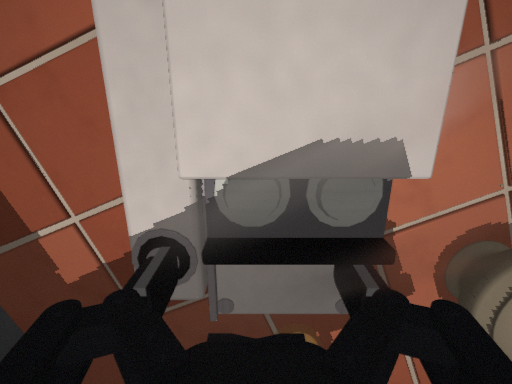

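View pics/s5.png

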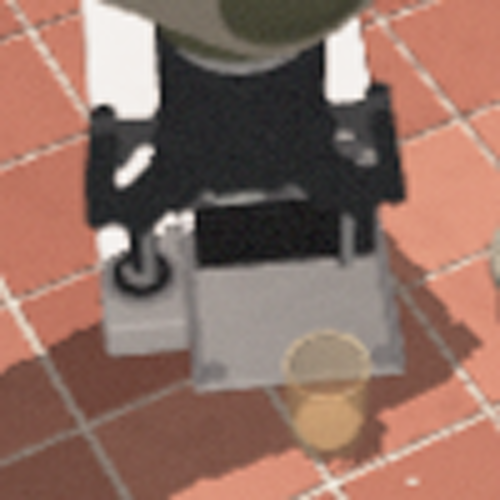

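>>> drive_tool([
  [[0, 0, 0, 0, 0, 0], [0, 0, 0, 0, 0, 0], [0, 0, 0, 0, 0, 0], [0, 0, 0, 0, 0, 0], [0, 0, 0, 0, 0, 0], [0, 0, 0, 0, 0, 0]],
])

```text
time_s: 9.4
eef_pos: [517.1, 120.1, 188.0]
ee_rot: [-0.001, 0.831, 0.556, 0.001]
force: [-2.0, 0.2, 5.1]
grip_width: 1.001
```

```bash
python3 st.py
python3 - <<'E'
from h import *
import cv2
b=viewer.capture("wrist")[:,:,::-1]; a=cv2.imread("pics/w5.png"); w4=cv2.imread("pics/w4.png")
def edge(im):
    g=cv2.cvtColor(im,cv2.COLOR_BGR2GRAY).astype(int)[225:275,240:320].mean(1); return np.round(g[5:45:1]).astype(int).tolist()
for i in(w4,a,b): print(edge(i))
s=viewer.capture("scene")[:,:,::-1].copy(); s0=cv2.imread("pics/s2.png")
def cen(i):
    h=cv2.cvtColor(np.ascontiguousarray(i),cv2.COLOR_BGR2HSV)[225:265,220:250]; m=cv2.inRange(h,(12,110,80),(25,255,255)); M=cv2.moments(m,True); return M['m00'],M['m10']/max(M['m00'],1)+220,M['m01']/max(M['m00'],1)+225
print(cen(cv2.imread("pics/scene1.png")),cen(s))
for _ in range(8): viewer.capture("top"); q=ctrl.sense(); print(q["force"],q["wrist_torque"][2])
E
```

```text
9.4 [517.06316289 120.08908364 188.01959183] loc -44.88298714687784 18.856021948846962 yaw_y -22.406552751141074 z [ 1.79468232e-04  1.53716081e-03 -9.99998802e-01] F [-2.02789287  0.23676578  5.14144441] T [ 0.168934    0.4791912  -0.19222673] [0.00707906 0.59888603 1.70099908 0.00205973 0.84151825 0.39677517]
todo [-0.17770447 -0.053318  ]
[52, 51, 35, 17, 16, 15, 15, 14, 14, 13, 12, 12, 11, 11, 11, 11, 11, 11, 11, 11, 10, 10, 10, 10, 10, 9, 9, 9, 23, 65, 100, 99, 99, 99, 99, 99, 99, 99, 99, 99]
[52, 52, 52, 52, 51, 51, 50, 43, 13, 13, 12, 12, 11, 11, 11, 10, 10, 9, 9, 9, 10, 10, 10, 10, 10, 9, 9, 9, 9, 9, 10, 9, 9, 9, 43, 99, 99, 99, 99, 99]
[52, 52, 52, 51, 51, 51, 50, 43, 14, 13, 12, 11, 11, 11, 10, 10, 10, 10, 10, 9, 10, 10, 10, 11, 10, 10, 10, 9, 10, 9, 9, 9, 10, 8, 43, 99, 99, 99, 99, 99]
(35.0, 236.42857142857142, 252.8857142857143) (43.0, 235.51162790697674, 253.18604651162792)
[-1.14519755e+00  4.78383848e-03  5.32489596e+00] -0.19419211907756448
[-1.22606582  0.57937966  5.28921087] -0.22841492440747452
[-1.37494451  0.50723192  5.79643672] -0.2310583598050653
[-1.79917289 -0.3200041   4.42776663] -0.2123702878335766
[-0.99399442  0.10692907  6.15546076] -0.2579673734288384
[-1.1884228  -0.065986    5.09895639] -0.1883027705349209
[-1.30437278 -0.27050242  4.62118125] -0.23408182287202853
[-1.4335776   0.87539208  5.25547444] -0.2224103720990897
```

```bash
python3 -c "
from rig import ctrl
print(ctrl.finish_job())"
```

```text
the job is handed in; nothing more can be done
None
```

The tray popped and is now held still by the other finger, about 33 mm out. I handed the job in at about 10 s, in that pose. The tray distance comes from the finger geometry, because no joint reading was available.

**What I did:** I found the dispenser from the top and scene images. I then turned the open gripper so one finger was over the key and the other stood in the track, well short of the glass. One finger pressed the key about 8 mm, and the tray slid out against the side of the other.

**Last checks:**
- **Tray:** its black front sat at the same image rows in two wrist pictures taken 0.9 s apart, so it is standing still.
- **Finger contact:** the wrist moment about the vertical rose by about 0.25 N m, which fits roughly 2–3 N of tray push.
- **Force reading that disagreed:** the sideways wrist force did not show this push clearly. I think friction at the key finger cancels it, so my evidence for contact is the moment and the stopped tray.
- **Glass:** its position in the scene picture changed by less than 1 pixel, which is about the accuracy of my colour mask. By geometry the tray is about 70 mm from it.
- **Bowl, mug and spoon:** the gripper did not go near them. I did not measure their positions again at the end.

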